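# Part two nested casting flasks and rack them by size

### The arm

A 7-joint arm with a two-finger parallel gripper is mounted at the origin on the work surface. World frame = base frame: x ahead of the robot, y to its left, z up, the work surface at z = 0. Lengths are in m, angles in rad, forces in N, time in s.
With the tool pointing down it reaches from about 0.425 to 0.925 m from the base axis. Payload 6.8 kg.
Tool frame: the origin (TCP) lies on the front face of the gripper's body, between the roots of the fingers; the fingertips stand 73 mm ahead of it and the grasp point (between the pads) lies 54 mm ahead of it; z points along the fingers, y is the line along which they close (so a half turn about z gives the same grasp; the last joint's range is limited). The gripper opens to 85 mm and grips with 20 to 120 N. Pads are 22 mm wide; open, the fingers measure 114 mm over their backs; the gripper's body (76 mm by 85 mm) begins 54 mm behind the grasp point. The pads swing forward as they close: fully open they stand 13 mm farther back than shut.
Start: joints at [-1.317, 0.477, 0.022, 1.555, -0.011, 1.109, -0.083], TCP at [0.239, 0.631, 0.304] pointing down, gripper open.
Joint ranges: [-2.96, 2.96], [-0.34, 2.1], [-1.41, 1.46], [0.24, 2.44], [-1.37, 4.51], [0.17, 1.92], [-2.96, 2.96]. Speed limits (rad/s): [2.39, 2.39, 3.14, 3.14, 3.14, 3.14, 3.14].

### API

Orientations are given as a unit quaternion [w, x, y, z].
In Python, from station import bot, optics gives the robot as it stands.
- The arm moves only by the tool drive_tool, never from a script. Its argument "deltas" is a list of rows, each an object with "gripper": the closure in counts, from 0 (fully open) to 255 (shut); "offset": the shift along the tool's x, y, z in units of 1000 mm (1.0 is 1000 mm), a list of three; "angular": the turn, a rotation vector about the tool's x, y, z in units of 45 degrees (1.0 is 45 degrees), a list of three. In form: [{"gripper": gripper, "offset": [dx, dy, dz], "angular": [rx, ry, rz]}, ...]. A call has 1 to 5 rows; each row is the pose to reach, as a shift and turn from the pose commanded when the call began, along the tool's axes at that moment; what a row does not reach only later rows make up. A row lasts 1/10 s, in which the tool goes at most 50 mm and 8.59 degrees, less where a joint would pass 70% of its speed; a pose out of reach is approached as far as the arm can. A call with a number of a shift or a turn outside -1 to 1 is refused whole. A call with a gripper value outside its range is refused whole. The fingers move at their own pace and stop on an object; "grip_force" is the grip in N (left out, the last holds). Time passes only in rows, so rows that repeat a pose let the fingers close. It gives the time, the measured TCP pose, the force, the opening and the grip force at its end, in the units of the state.
- bot.get_obs(): the state, without advancing time (a new reading comes with each control period).
- optics.read_camera(name): name is "scene" or "side" or "wrist"; returns the picture (384x512x3 uint8, blue, green, red); there is no depth.
- optics.camera_model(name): a dict with "fx", "fy", "cx", "cy" (pixels), "cam_to_world" (4x4, takes a point from camera to world coordinates). Camera axes: x right, y up, looking along -z (the intrinsics and any distortion apply to the point x, -y, -z); pixel columns grow to the right and rows downward; lengths in m; the calibration is good to about 2 mm. The wrist camera is an equidistant fisheye: a pixel r from the principal point sees the ray r / f radians off the axis. A picture is of the moment at which its call begins: read the wrist's pose just before it. camera_model takes no time and is no camera call; for the wrist camera it gives the pose at the moment of the call.
- bot.hand_in(): hands the job in; it is judged then, once.
The state is a dict: "t": time; "q": joint angles; "joint_vel": joint speeds; "joint_torque": joint torques, N m; "eef_pos": TCP position; "tool_rot": TCP orientation; "contact_force": force on the tool from outside, world axes, zero at the start; "torque": the same for the moment, N m; "gripper_width": opening from 0.0 (shut) to 1.0 (fully open); "grasp_force": force on a finger pad.
Only numpy, scipy, OpenCV 4.12 (cv2) and the standard library are available. Lean on these libraries where they do the work, as an engineer would, in place of code of your own. Each camera call takes 0.05 s, during which the arm holds its last target. There are 200 camera calls.

### The job

On the goldsmith's soldering board a narrow, tall casting flask stands inside a wide, short one. Take them apart and stand each upright in the empty well of the rack for its own size: the narrow flask in the narrow row, with the other narrow ones, and the wide flask in the wide row. Do not let either of them fall over, and leave them standing free.

Things in the scene. Friction and masses are not known exactly. Their poses are not given: they have to be found in the camera images.
- narrow_flask_center (a point): Centre (on the axis, half-way up) of the nested narrow flask: a steel tube open at both ends, 34 mm outer diameter, 90 mm tall, 3 mm wall, 140-280 g. It stands inside the wide flask with some 6 mm of play all round, both on the flat soldering board, so its upper 45 mm stick out. z is its axis, up at the start. It can be gripped across the outside.
- wide_flask_center (a point): Centre (on the axis, half-way up) of the nested wide flask: a steel tube open at both ends, 52 mm outer diameter, 45 mm tall, 3 mm wall, 120-240 g. It stands on the soldering board, a fixed pale slab 130 mm square and 12 mm thick on the bench between the racks. z is its axis, up at the start. It can be gripped across the outside.
- narrow_rack_free (a point): Centre of the floor of the empty well in the narrow flasks' rack, a fixed wooden board 280 x 85 x 18 mm with a row of three round wells, 56 mm wide, 8 mm deep, 90 mm apart; floor 10 mm above the bench. The well farthest from the robot is empty, the others hold loose narrow flasks. x runs along the row, from filled to empty; z up. The rack lies left or right, opposite the other.
- wide_rack_free (a point): Centre of the floor of the empty well in the wide flasks' rack, a fixed wooden board 280 x 105 x 18 mm with a row of three round wells, 76 mm wide, 8 mm deep, 90 mm apart; floor 10 mm above the bench. The well farthest from the robot is empty, the others hold loose wide flasks. x runs along the row, from filled to empty; z up. The rack lies left or right, opposite the other.
Not all that is in view belongs to the job. Leave any orange look-alike of the part that bears narrow_flask_center alone.

How it is judged:
On the way:
1. the two flasks are apart, more than 80 mm from axis to axis (horizontal distance between narrow_flask_center and wide_flask_center above 0.08 m), for 0.2 s.
At the end, for the whole second after the job is handed in: Each of the two flasks stands upright (within 0.1 rad) on the floor of the empty well of its own size's rack (height within 4 mm, axis within 15 mm of the well's centre, which is anywhere inside the well), and stays there (horizontal distance between narrow_flask_center and narrow_rack_free below 0.015 m and z of narrow_flask_center in the frame of narrow_rack_free between 0.041 and 0.049 m and angle between each of narrow_flask_center, wide_flask_center's own z axis and vertical below 0.1 rad and horizontal distance between wide_flask_center and wide_rack_free below 0.015 m and z of wide_flask_center in the frame of wide_rack_free between 0.0185 and 0.0265 m); the robot touches nothing.
It fails at once if one of the two flasks falls over (tilts more than 1 rad) (angle between any of narrow_flask_center, wide_flask_center's own z axis and vertical above 1 rad).
It also fails if it takes over 64 s, if anything falls off the work surface, if the arm or the gripper's body presses on something with over 40 N, if the wrist force passes 120 N, or if a joint passes its speed limit or range.

## Working session

There is one attempt and no reset: what is moved stays moved. The work goes in short steps, Python scripts to look and compute and a tool call to move; the robot and the scene stay as the last step left them, time stands still between calls to the robot, and variables do not carry over. Pictures are saved under pics/ and viewed, at most 10 in all, crops included, and the job is handed in when it is done.

Besides the shell and the picture viewer there is one more tool, called after "Emit:" in YAML: its name, and indented under it one key for each argument. drive_tool: Moves the arm, as the interface text tells. Its arguments: {"type":"object","properties":{"deltas":{"type":"array"},"grip_force":{"type":"number"}},"required":["deltas"]}

```bash
mkdir -p pics
cat > h.py <<'E'
import numpy as np,cv2
from station import bot,optics
def ray(name,u,v,m=None):
    m=m or optics.camera_model(name);T=np.array(m["cam_to_world"])
    a,b=(u-m["cx"])/m["fx"],(v-m["cy"])/m["fy"]
    if name=="wrist":
        r=np.hypot(a,b);s=np.sin(r)/r if r>1e-9 else 1.;d=np.array([a*s,-b*s,-np.cos(r)])
    else: d=np.array([a,-b,-1.])
    return T[:3,3],T[:3,:3]@d
def onz(name,u,v,z,m=None):
    o,d=ray(name,u,v,m);return o+d*(z-o[2])/d[2]
E
python3 - <<'E'
from h import *
s=bot.get_obs();print({k:np.round(v,3) for k,v in s.items()})
for n in("scene","side","wrist"):
    m=optics.camera_model(n);im=optics.read_camera(n);cv2.imwrite(f"pics/{n}0.png",im)
    print(n,{k:np.round(v,3).tolist() for k,v in m.items()})
a=cv2.imread("pics/scene0.png");b=cv2.imread("pics/side0.png");c=cv2.imread("pics/wrist0.png")
cv2.imwrite("pics/scene0x.png",cv2.resize(a,(800,600)))
E
```

```text
{'t': np.float64(0.0), 'q': array([-1.317,  0.478,  0.022,  1.556, -0.011,  1.109, -0.083]), 'joint_vel': array([-0.   ,  0.001,  0.001, -0.   , -0.   ,  0.001,  0.002]), 'joint_torque': array([ 0.0000e+00, -5.9645e+01,  1.6080e+00, -2.8119e+01,  1.2000e-02,
        1.0000e-02, -0.0000e+00]), 'eef_pos': array([0.239, 0.631, 0.303]), 'tool_rot': array([-0.   ,  0.18 ,  0.984, -0.001]), 'contact_force': array([ 0.763,  0.077, -0.031]), 'torque': array([-0.041, -0.018, -0.015]), 'grasp_force': np.float64(0.0), 'gripper_width': np.float64(1.001)}
scene {'fx': 353.065, 'fy': 353.065, 'cx': 254.621, 'cy': 195.906, 'cam_to_world': [[-0.748, -0.527, 0.404, 0.927], [0.664, -0.586, 0.464, 0.388], [-0.008, 0.616, 0.788, 0.696], [0.0, 0.0, 0.0, 1.0]]}
side {'fx': 454.437, 'fy': 454.437, 'cx': 251.774, 'cy': 191.528, 'cam_to_world': [[0.758, 0.391, -0.521, 0.114], [-0.652, 0.472, -0.594, -0.545], [0.014, 0.79, 0.613, 0.635], [0.0, 0.0, 0.0, 1.0]]}
wrist {'fx': 297.319, 'fy': 297.319, 'cx': 252.526, 'cy': 190.21, 'cam_to_world': [[0.355, -0.897, -0.263, 0.171], [0.935, 0.34, 0.102, 0.657], [-0.003, -0.282, 0.959, 0.373], [0.0, 0.0, 0.0, 1.0]]}
```

View pics/scene0x.png

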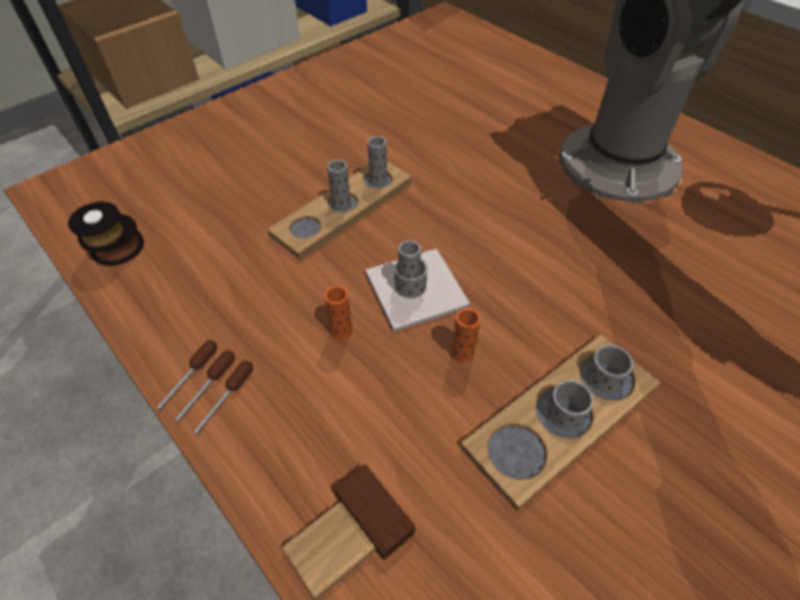

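View pics/side0.png

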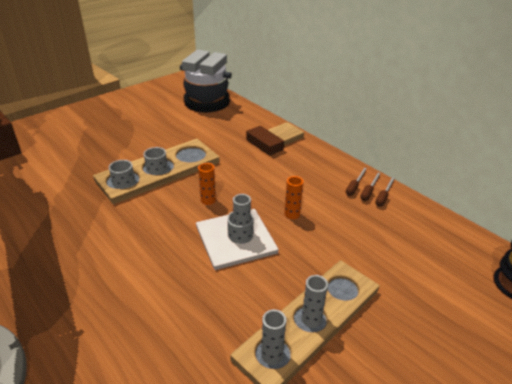

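The scene view shows the nested flasks at about (409,260) in the 800 px picture. The empty narrow well is at (305,227) and the empty wide well at (517,451). Two orange decoys stand beside the board, at (340,312) and (465,335). The side view has the nested pair at (241,215), the narrow well at (344,289) and the wide well at (190,155).

```bash
cat > m.py <<'E'
from h import *
def grey(im): 
    h=cv2.cvtColor(im,cv2.COLOR_BGR2HSV); return ((h[...,1]<70)&(h[...,2]>50)&(h[...,2]<185)).astype(np.uint8)
P={"scene":{"nf":(195,145),"wf":(331,289)},"side":{"nf":(344,289),"wf":(190,155)}}
for n in P:
    im=cv2.imread(f"pics/{n}0.png");g=grey(im);k,L,S,C=cv2.connectedComponentsWithStats(g)
    for w,(u,v) in P[n].items():
        l=L[v,u];print(n,w,l,S[l],C[l])
        c,_=cv2.findContours((L==l).astype(np.uint8),0,1);e=cv2.fitEllipse(c[0]);print(np.round(e[0],1),np.round(e[1],1),onz(n,*e[0],0.012).round(4))
# hand-read points: rack neighbours bases & nested tops
H=1/1.5625
for w,u,v,z in[("nested top",409*H,249*H,.102),("n mid top",338*H,167*H,.1),("n near top",377*H,143*H,.1),("w mid top",572*H,398*H,.055),("w near top",613*H,361*H,.055),("or1",337*H,294*H,.09),("or2",467*H,316*H,.09)]:
    print(w,onz("scene",u,v,z).round(3))
for w,u,v,z in[("nested top",241.5,200,.102),("n mid top",316,282,.1),("n near top",273.5,319,.1),("w mid top",154.5,154,.055),("w near top",121,167,.055),("or1",294,182,.09),("or2",206,169,.09)]:
    print(w,onz("side",u,v,z).round(3))
E
python3 m.py
```

```text
scene nf 96 [186 140  19  12 186] [195.06451613 145.61827957]
[195.1 145.6] [11.2 18.8] [ 0.5815 -0.2574  0.012 ]
scene wf 118 [312 273  37  34 975] [330.2174359  289.24615385]
[330.2 289.2] [31.8 37.1] [0.6219 0.2681 0.012 ]
side nf 29 [ 294  275   64   57 1805] [321.12354571 300.58559557]
[322.5 301.5] [46.1 65.7] [ 0.5374 -0.251   0.012 ]
side wf 8 [176 148  30  14 328] [190.46036585 154.6097561 ]
[190.5 154.6] [13.3 28.5] [0.6244 0.2698 0.012 ]
nested top [ 0.539 -0.031  0.102]
n mid top [ 0.497 -0.257  0.1  ]
n near top [ 0.404 -0.264  0.1  ]
w mid top [0.531 0.275 0.055]
w near top [0.443 0.278 0.055]
or1 [ 0.666 -0.043  0.09 ]
or2 [0.557 0.108 0.09 ]
nested top [ 0.536 -0.036  0.102]
n mid top [ 0.498 -0.261  0.1  ]
n near top [ 0.402 -0.269  0.1  ]
w mid top [0.526 0.269 0.055]
w near top [0.442 0.27  0.055]
or1 [ 0.664 -0.047  0.09 ]
or2 [0.554 0.102 0.09 ]
```

Emit:
drive_tool:
  deltas:
    - {"gripper": 0, "offset": [-0.515, -0.517, 0.03], "angular": [0, 0, -0.46]}
    - {"gripper": 0, "offset": [-0.515, -0.517, 0.03], "angular": [0, 0, -0.46]}
    - {"gripper": 0, "offset": [-0.515, -0.517, 0.03], "angular": [0, 0, -0.46]}
    - {"gripper": 0, "offset": [-0.515, -0.517, 0.03], "angular": [0, 0, -0.46]}
    - {"gripper": 0, "offset": [-0.515, -0.517, 0.03], "angular": [0, 0, -0.46]}
  grip_force: 40

```text
t: 0.65
eef_pos: [0.3416, 0.4013, 0.2934]
tool_rot: [-0.0, 0.0, 1.0, -0.0]
contact_force: [0.4, -0.5, 0.5]
gripper_width: 0.996
grasp_force: 0.0
```

```bash
cat > d.py <<'E'
import sys
from h import *
from scipy.spatial.transform import Rotation as R
s=bot.get_obs();p=np.array(s["eef_pos"]);w=np.array(s["tool_rot"]);r=R.from_quat(np.r_[w[1:],w[0]])
t=np.array([float(x) for x in sys.argv[1:4]]);yaw=np.radians(float(sys.argv[4]) if len(sys.argv)>4 else 0)
# target: tool z down, tool y = world y turned by yaw
G=R.from_euler('z',yaw)*R.from_matrix(np.array([[-1,0,0],[0,1,0],[0,0,-1.]]))
print("t",round(s["t"],2),"p",p.round(4),"off",(r.inv().apply(t-p)).round(4),"ang",((r.inv()*G).as_rotvec()/(np.pi/4)).round(3),"w",round(s["gripper_width"],3),"g",round(s["grasp_force"],1),"F",np.round(s["contact_force"],1),"q",np.round(s["q"],2))
E
python3 d.py .5375 -.034 .25
```

```text
t 0.65 p [0.3416 0.4013 0.2934] off [-0.1961 -0.4352  0.0435] ang [-0.    -0.    -0.001] w 0.996 g 0.0 F [ 0.4 -0.5  0.5] q [-0.98  0.25  0.    1.92 -0.    0.98  0.59]
```

Emit:
drive_tool:
  deltas:
    - {"gripper": 0, "offset": [-0.196, -0.435, 0.043], "angular": [0, 0, 0]}
    - {"gripper": 0, "offset": [-0.196, -0.435, 0.043], "angular": [0, 0, 0]}
    - {"gripper": 0, "offset": [-0.196, -0.435, 0.043], "angular": [0, 0, 0]}
    - {"gripper": 0, "offset": [-0.196, -0.435, 0.043], "angular": [0, 0, 0]}
    - {"gripper": 0, "offset": [-0.196, -0.435, 0.043], "angular": [0, 0, 0]}

```text
t: 1.15
eef_pos: [0.4437, 0.1744, 0.2711]
tool_rot: [0.0, 0.0, 1.0, 0.0]
contact_force: [1.1, -0.1, 0.3]
gripper_width: 1.002
grasp_force: 0.0
```

```bash
python3 d.py .5375 -.034 .25
```

```text
t 1.15 p [0.4437 0.1744 0.2711] off [-0.0939 -0.2083  0.0211] ang [ 0.  0. -0.] w 1.002 g 0.0 F [ 1.1 -0.1  0.3] q [-0.64  0.19  0.15  2.06 -0.04  0.9   1.1 ]
```

Emit:
drive_tool:
  deltas:
    - {"gripper": 0, "offset": [-0.094, -0.208, 0.021], "angular": [0, 0, 0]}
    - {"gripper": 0, "offset": [-0.094, -0.208, 0.021], "angular": [0, 0, 0]}
    - {"gripper": 0, "offset": [-0.094, -0.208, 0.021], "angular": [0, 0, 0]}
    - {"gripper": 0, "offset": [-0.094, -0.208, 0.021], "angular": [0, 0, 0]}
    - {"gripper": 0, "offset": [-0.094, -0.208, 0.021], "angular": [0, 0, 0]}

```text
t: 1.65
eef_pos: [0.5379, -0.0361, 0.2499]
tool_rot: [0.0, 0.002, 1.0, -0.001]
contact_force: [0.5, 0.1, 0.4]
gripper_width: 0.999
grasp_force: 0.0
```

Emit:
drive_tool:
  deltas:
    - {"gripper": 0, "offset": [0, 0, 0], "angular": [0, 0, 0]}
    - {"gripper": 0, "offset": [0, 0, 0], "angular": [0, 0, 0]}

```text
t: 1.85
eef_pos: [0.537, -0.032, 0.2498]
tool_rot: [-0.0, 0.001, 1.0, 0.0]
contact_force: [-1.4, 0.7, -0.3]
gripper_width: 1.002
grasp_force: 0.0
```

```bash
python3 - <<'E'
from h import *
m=optics.camera_model("wrist");im=optics.read_camera("wrist");cv2.imwrite("pics/w1.png",im)
import pickle;pickle.dump(m,open("w1.pkl","wb"))
E
python3 d.py .5375 -.034 .13
```

```text
t 1.9 p [ 0.5369 -0.0308  0.2499] off [-0.0007 -0.0033  0.1199] ang [ 0.001 -0.001  0.   ] w 0.998 g 0.0 F [-0.1  0.9  0.1] q [-0.29  0.32  0.28  1.95 -0.11  0.88  1.62]
```

View pics/w1.png

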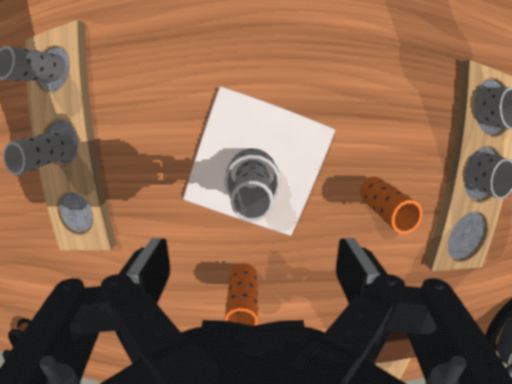

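The wrist view shows the nested pair from above, with the narrow top rim at (251,200). The empty narrow well is at (75,212) and the empty wide well at (467,236). Both rows run along world x, and the gap around the flask is clear for the fingers.

Run:
```python
from h import *
import pickle;m=pickle.load(open("w1.pkl","rb"))
im=cv2.imread("pics/w1.png");h=cv2.cvtColor(im,cv2.COLOR_BGR2HSV)
g=((h[...,1]<75)&(h[...,2]>50)&(h[...,2]<190)).astype(np.uint8)
k,L,S,C=cv2.connectedComponentsWithStats(g)
for w,(u,v) in {"nf":(75,212),"wf":(467,236)}.items():
    l=L[v,u];c,_=cv2.findContours((L==l).astype(np.uint8),0,1);e=cv2.fitEllipse(c[0]);print(w,S[l],np.round(e[0],1),np.round(e[1],1),onz("wrist",*e[0],0.011,m).round(4))
for w,u,v,z in [("top",251,200,.102),("topL",231.5,200,.102),("topR",271.5,200,.102),("wide rim",252,174,.057),("wR",279,174,.057),("wL",226,174,.057)]: print(w,onz("wrist",u,v,z,m).round(4))
```

```text
nf [  59  192   34   40 1016] [ 75.8 212. ] [29.5 41.7] [ 0.5828 -0.2553  0.011 ]
wf [ 448  212   37   48 1280] [466.  235.4] [30.3 51.3] [0.6217 0.2678 0.011 ]
top [ 0.536  -0.0331  0.102 ]
topL [ 0.5359 -0.0481  0.102 ]
topR [ 0.536  -0.0173  0.102 ]
wide rim [ 0.526  -0.0324  0.057 ]
wR [ 0.526  -0.0078  0.057 ]
wL [ 0.5259 -0.056   0.057 ]
```

Emit:
drive_tool:
  deltas:
    - {"gripper": 0, "offset": [0.001, 0, 0.04], "angular": [0, 0, 0]}
    - {"gripper": 0, "offset": [0.001, 0, 0.08], "angular": [0, 0, 0]}
    - {"gripper": 0, "offset": [0.001, 0, 0.1], "angular": [0, 0, 0]}
    - {"gripper": 0, "offset": [0.001, 0, 0.11], "angular": [0, 0, 0]}
    - {"gripper": 0, "offset": [0.001, 0, 0.11], "angular": [0, 0, 0]}

```text
t: 2.4
eef_pos: [0.5355, -0.0303, 0.1394]
tool_rot: [-0.001, -0.001, 1.0, 0.0]
contact_force: [0.1, 0.7, 0.6]
gripper_width: 1.002
grasp_force: 0.0
```

```bash
python3 d.py .536 -.033 .14
```

```text
t 2.4 p [ 0.5355 -0.0303  0.1394] off [-0.0005 -0.0027 -0.0006] ang [ 0.001 -0.003  0.002] w 1.002 g 0.0 F [0.1 0.7 0.6] q [-0.24  0.48  0.23  2.03 -0.18  0.65  1.68]
```

Emit:
drive_tool:
  deltas:
    - {"gripper": 0, "offset": [0, -0.003, 0], "angular": [0, 0, 0]}
    - {"gripper": 120, "offset": [0, -0.003, 0], "angular": [0, 0, 0]}
    - {"gripper": 120, "offset": [0, -0.003, 0], "angular": [0, 0, 0]}
    - {"gripper": 140, "offset": [0, -0.003, 0], "angular": [0, 0, 0]}
    - {"gripper": 160, "offset": [0, -0.003, 0], "angular": [0, 0, 0]}
  grip_force: 40

```text
t: 2.9
eef_pos: [0.5367, -0.0344, 0.1409]
tool_rot: [0.001, 0.0, 1.0, 0.0]
contact_force: [0.5, 0.1, 4.6]
gripper_width: 0.392
grasp_force: 39.2
```

Emit:
drive_tool:
  deltas:
    - {"gripper": 180, "offset": [0, 0, 0], "angular": [0, 0, 0]}
    - {"gripper": 220, "offset": [0, 0, 0], "angular": [0, 0, 0]}
    - {"gripper": 220, "offset": [0, 0, 0], "angular": [0, 0, 0]}
    - {"gripper": 220, "offset": [0, 0, 0], "angular": [0, 0, 0]}
    - {"gripper": 220, "offset": [0, 0, 0], "angular": [0, 0, 0]}

```text
t: 3.4
eef_pos: [0.5367, -0.0344, 0.1409]
tool_rot: [0.001, 0.0, 1.0, 0.0]
contact_force: [-1.4, 1.1, 5.6]
gripper_width: 0.396
grasp_force: 39.4
```

```bash
python3 d.py .536 -.033 .20
```

```text
t 3.4 p [ 0.5367 -0.0344  0.1409] off [ 0.0006  0.0014 -0.0591] ang [ 0.001  0.001 -0.   ] w 0.396 g 39.4 F [-1.4  1.1  5.6] q [-0.24  0.48  0.23  2.03 -0.18  0.65  1.68]
```

Emit:
drive_tool:
  deltas:
    - {"gripper": 220, "offset": [0, 0, -0.02], "angular": [0, 0, 0]}
    - {"gripper": 220, "offset": [0, 0, -0.045], "angular": [0, 0, 0]}
    - {"gripper": 220, "offset": [0, 0, -0.075], "angular": [0, 0, 0]}
    - {"gripper": 220, "offset": [0, 0, -0.11], "angular": [0, 0, 0]}
    - {"gripper": 220, "offset": [0, 0, -0.11], "angular": [0, 0, 0]}

```text
t: 3.9
eef_pos: [0.5383, -0.035, 0.2543]
tool_rot: [0.004, 0.0, 1.0, 0.0]
contact_force: [0.2, 0.9, -2.7]
gripper_width: 0.394
grasp_force: 40.3
```

```bash
python3 - <<'E'
from h import *
import pickle
m=optics.camera_model("wrist");im=optics.read_camera("wrist");cv2.imwrite("pics/w2.png",im)
pickle.dump(m,open("w2.pkl","wb"))
s=optics.read_camera("side");cv2.imwrite("pics/s2.png",s)
cv2.imwrite("pics/c2.png",np.vstack([cv2.resize(im[60:260,120:390],(405,300)),cv2.resize(s[60:260,120:390],(405,300))]))
E
python3 d.py .582 -.256 .25
```

```text
t 4.0 p [ 0.5361 -0.0347  0.2503] off [-0.046  -0.2213  0.0003] ang [ 0.     0.001 -0.001] w 0.396 g 40.2 F [-0.1 -0.2 -3.1] q [-0.28  0.32  0.28  1.96 -0.11  0.88  1.63]
```

View pics/c2.png

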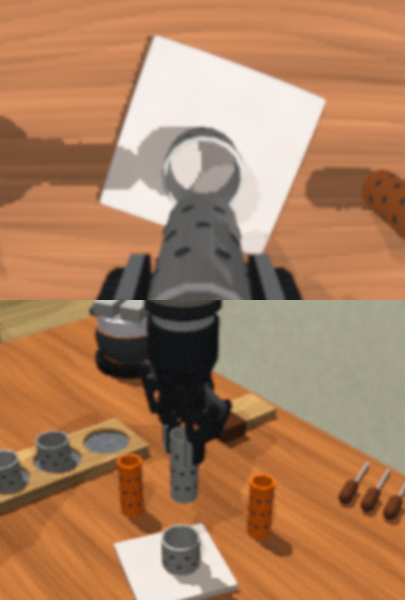

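The wrist view shows the narrow flask held upright and clear. The wide flask stays standing on the board, with its rim centred near the crop point (203,170).

Emit:
drive_tool:
  deltas:
    - {"gripper": 220, "offset": [-0.007, -0.035, 0], "angular": [0, 0, 0]}
    - {"gripper": 220, "offset": [-0.016, -0.08, 0], "angular": [0, 0, 0]}
    - {"gripper": 220, "offset": [-0.025, -0.125, 0], "angular": [0, 0, 0]}
    - {"gripper": 220, "offset": [-0.034, -0.165, 0], "angular": [0, 0, 0]}
    - {"gripper": 220, "offset": [-0.042, -0.2, 0], "angular": [0, 0, 0]}

```text
t: 4.5
eef_pos: [0.577, -0.2369, 0.2479]
tool_rot: [-0.002, 0.001, 1.0, 0.0]
contact_force: [-0.0, -0.4, -1.8]
gripper_width: 0.395
grasp_force: 40.3
```

Emit:
drive_tool:
  deltas:
    - {"gripper": 220, "offset": [-0.004, -0.021, 0], "angular": [0, 0, 0]}
    - {"gripper": 220, "offset": [-0.004, -0.021, 0], "angular": [0, 0, 0]}
    - {"gripper": 220, "offset": [-0.004, -0.021, 0], "angular": [0, 0, 0]}

```text
t: 4.8
eef_pos: [0.5811, -0.2554, 0.248]
tool_rot: [-0.002, 0.001, 1.0, 0.001]
contact_force: [0.1, 0.1, -1.6]
gripper_width: 0.393
grasp_force: 40.4
```

```bash
python3 - <<'E'
from h import *
import pickle
m=optics.camera_model("wrist");im=optics.read_camera("wrist");cv2.imwrite("pics/w3.png",im)
pickle.dump(m,open("w3.pkl","wb"))
E
python3 d.py .582 -.256 .141
```

```text
t 4.85 p [ 0.5814 -0.2544  0.2484] off [-0.0009 -0.0018  0.1074] ang [ 0.002 -0.004  0.   ] w 0.398 g 40.4 F [ 0.5  0.6 -2.8] q [ 0.07  0.48  0.33  1.73 -0.19  0.97  2.05]
```

View pics/w3.png

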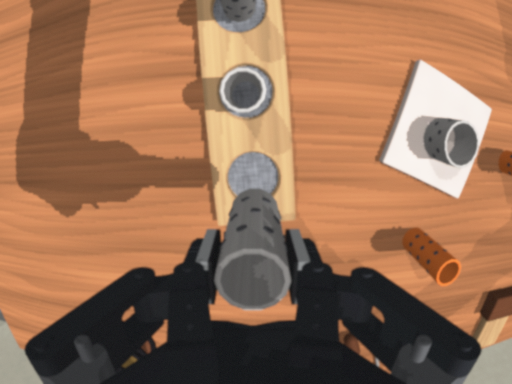

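The empty well is straight below the flask, centred at about (253,177). The wide flask's rim is at (459,143).

Run:
```python
from h import *
import pickle;m=pickle.load(open("w3.pkl","rb"))
print("well",onz("wrist",253,177,.012,m).round(4),[onz("wrist",u,177,.012,m).round(4)[1] for u in(227,279)], onz("wrist",253,151,.012,m).round(4))
print("wide",onz("wrist",459,143,.057,m).round(4))
m2=pickle.load(open("w2.pkl","rb"));print("wide2",onz("wrist",120+203/1.5,60+165/1.5,.057,m2).round(4))
```

```text
well [ 0.5829 -0.2546  0.012 ] [np.float64(-0.2822), np.float64(-0.227)] [ 0.5551 -0.2546  0.012 ]
wide [ 0.5333 -0.0383  0.057 ]
wide2 [ 0.5262 -0.0323  0.057 ]
```

Emit:
drive_tool:
  deltas:
    - {"gripper": 220, "offset": [-0.001, 0, 0.035], "angular": [0, 0, 0]}
    - {"gripper": 220, "offset": [-0.001, 0, 0.07], "angular": [0, 0, 0]}
    - {"gripper": 220, "offset": [-0.001, 0, 0.09], "angular": [0, 0, 0]}
    - {"gripper": 220, "offset": [-0.001, 0, 0.102], "angular": [0, 0, 0]}
    - {"gripper": 220, "offset": [-0.001, 0, 0.106], "angular": [0, 0, 0]}

```text
t: 5.35
eef_pos: [0.5826, -0.2541, 0.1427]
tool_rot: [-0.001, -0.001, 1.0, 0.001]
contact_force: [-0.3, -0.4, -1.9]
gripper_width: 0.393
grasp_force: 40.4
```

Emit:
drive_tool:
  deltas:
    - {"gripper": 220, "offset": [0, 0, 0.0], "angular": [0, 0, 0]}
    - {"gripper": 220, "offset": [0, 0, 0.0], "angular": [0, 0, 0]}

```text
t: 5.55
eef_pos: [0.5838, -0.2558, 0.1454]
tool_rot: [0.001, 0.0, 1.0, -0.0]
contact_force: [-1.2, -0.1, -2.4]
gripper_width: 0.392
grasp_force: 40.4
```

```bash
python3 d.py .582 -.256 .139
```

```text
t 5.55 p [ 0.5838 -0.2558  0.1454] off [ 0.0019 -0.0002  0.0064] ang [-0.001  0.003 -0.   ] w 0.392 g 40.4 F [-1.2 -0.1 -2.4] q [ 0.1   0.61  0.29  1.79 -0.24  0.78  2.09]
```

Emit:
drive_tool:
  deltas:
    - {"gripper": 220, "offset": [0, 0, 0.002], "angular": [0, 0, 0]}
    - {"gripper": 220, "offset": [0, 0, 0.004], "angular": [0, 0, 0]}
    - {"gripper": 220, "offset": [0, 0, 0.005], "angular": [0, 0, 0]}
    - {"gripper": 220, "offset": [0, 0, 0.005], "angular": [0, 0, 0]}
    - {"gripper": 220, "offset": [0, 0, 0.005], "angular": [0, 0, 0]}

```text
t: 6.05
eef_pos: [0.5831, -0.2557, 0.1392]
tool_rot: [0.0, 0.0, 1.0, 0.0]
contact_force: [0.3, -0.6, -1.8]
gripper_width: 0.396
grasp_force: 40.4
```

Emit:
drive_tool:
  deltas:
    - {"gripper": 220, "offset": [0, 0, 0.001], "angular": [0, 0, 0]}
    - {"gripper": 220, "offset": [0, 0, 0.001], "angular": [0, 0, 0]}
    - {"gripper": 220, "offset": [0, 0, 0.002], "angular": [0, 0, 0]}
    - {"gripper": 220, "offset": [0, 0, 0.002], "angular": [0, 0, 0]}
    - {"gripper": 220, "offset": [0, 0, 0.002], "angular": [0, 0, 0]}

```text
t: 6.55
eef_pos: [0.5837, -0.2559, 0.1389]
tool_rot: [0.001, 0.0, 1.0, 0.0]
contact_force: [-3.0, 1.6, 10.5]
gripper_width: 0.395
grasp_force: 41.5
```

Contact, with the flask on the floor. Release, then rise.

Emit:
drive_tool:
  deltas:
    - {"gripper": 220, "offset": [0, 0, -0.001], "angular": [0, 0, 0]}
    - {"gripper": 130, "offset": [0, 0, -0.001], "angular": [0, 0, 0]}
    - {"gripper": 100, "offset": [0, 0, -0.001], "angular": [0, 0, 0]}
    - {"gripper": 0, "offset": [0, 0, -0.001], "angular": [0, 0, 0]}
    - {"gripper": 0, "offset": [0, 0, -0.001], "angular": [0, 0, 0]}

```text
t: 7.05
eef_pos: [0.5831, -0.2557, 0.138]
tool_rot: [-0.0, 0.0, 1.0, -0.0]
contact_force: [-0.5, -0.9, 0.6]
gripper_width: 0.917
grasp_force: 0.0
```

Emit:
drive_tool:
  deltas:
    - {"gripper": 0, "offset": [0, 0, 0], "angular": [0, 0, 0]}
    - {"gripper": 0, "offset": [0, 0, 0], "angular": [0, 0, 0]}
    - {"gripper": 0, "offset": [0, 0, -0.03], "angular": [0, 0, 0]}
    - {"gripper": 0, "offset": [0, 0, -0.07], "angular": [0, 0, 0]}
    - {"gripper": 0, "offset": [0, 0, -0.11], "angular": [0, 0, 0]}

```text
t: 7.55
eef_pos: [0.5827, -0.2556, 0.2489]
tool_rot: [-0.001, 0.0, 1.0, 0.0]
contact_force: [1.1, 0.0, 0.4]
gripper_width: 0.998
grasp_force: 0.0
```

```bash
python3 d.py .529 -.034 .22
```

```text
t 7.55 p [ 0.5827 -0.2556  0.2489] off [0.0538 0.2216 0.0291] ang [ 0.    -0.002 -0.001] w 0.998 g 0.0 F [1.1 0.  0.4] q [ 0.07  0.48  0.34  1.72 -0.19  0.97  2.05]
```

Emit:
drive_tool:
  deltas:
    - {"gripper": 0, "offset": [0.054, 0.222, 0], "angular": [0, 0, 0]}
    - {"gripper": 0, "offset": [0.054, 0.222, 0], "angular": [0, 0, 0]}
    - {"gripper": 0, "offset": [0.054, 0.222, 0], "angular": [0, 0, 0]}
    - {"gripper": 0, "offset": [0.054, 0.222, 0], "angular": [0, 0, 0]}
    - {"gripper": 0, "offset": [0.054, 0.222, 0], "angular": [0, 0, 0]}

```text
t: 8.05
eef_pos: [0.5281, -0.0294, 0.2482]
tool_rot: [-0.0, -0.002, 1.0, 0.001]
contact_force: [-0.6, 0.2, 0.6]
gripper_width: 1.001
grasp_force: 0.0
```

Emit:
drive_tool:
  deltas:
    - {"gripper": 0, "offset": [0, 0, 0.03], "angular": [0, 0, 0]}
    - {"gripper": 0, "offset": [0, 0, 0.03], "angular": [0, 0, 0]}
    - {"gripper": 0, "offset": [0, 0, 0.03], "angular": [0, 0, 0]}

```text
t: 8.35
eef_pos: [0.529, -0.0344, 0.2182]
tool_rot: [-0.001, 0.001, 1.0, -0.0]
contact_force: [0.6, 0.1, 0.1]
gripper_width: 0.997
grasp_force: 0.0
```

```bash
python3 d.py .529 -.034 .15
python3 - <<'E'
from h import *
import pickle
m=optics.camera_model("wrist");im=optics.read_camera("wrist");cv2.imwrite("pics/w4.png",im)
pickle.dump(m,open("w4.pkl","wb"))
E
```

```text
t 8.35 p [ 0.529  -0.0344  0.2182] off [-0.0001  0.0005  0.0682] ang [-0.001 -0.002 -0.002] w 0.997 g 0.0 F [0.6 0.1 0.1] q [-0.29  0.35  0.29  2.   -0.13  0.81  1.65]
```

View pics/w4.png

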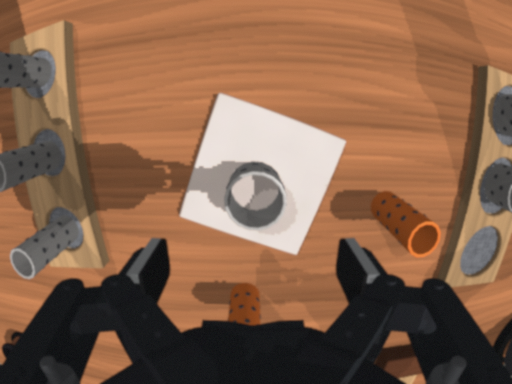

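The narrow flask stands in its well on the left. The wide flask's rim on the board has its centre at about (255,199), spanning columns 225–286.

Run:
```python
from h import *
import pickle;m=pickle.load(open("w4.pkl","rb"))
for u,v in((255.5,199),(225,199),(286,199),(255.5,229)): print(onz("wrist",u,v,.057,m).round(4))
im=cv2.imread("pics/w4.png",0)[150:240,215:300];cv2.imwrite("pics/c4.png",cv2.resize(im,None,fx=6,fy=6,interpolation=cv2.INTER_CUBIC))
```

```text
[ 0.5315 -0.032   0.057 ]
[ 0.5314 -0.057   0.057 ]
[ 0.5316 -0.007   0.057 ]
[ 0.5582 -0.032   0.057 ]
```

View pics/c4.png

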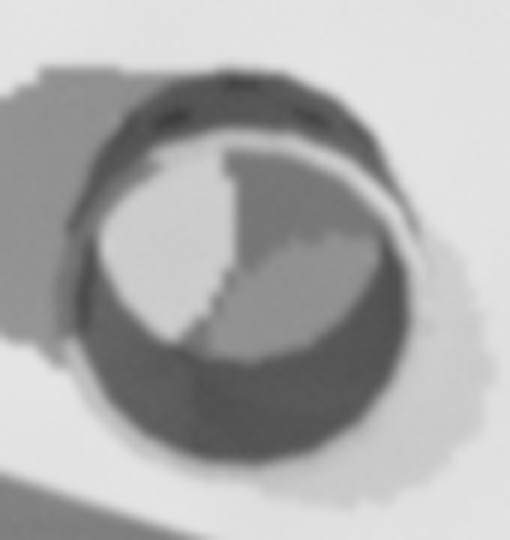

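Emit:
drive_tool:
  deltas:
    - {"gripper": 0, "offset": [-0.003, 0.002, 0.04], "angular": [0, 0, 0]}
    - {"gripper": 0, "offset": [-0.003, 0.002, 0.08], "angular": [0, 0, 0]}
    - {"gripper": 0, "offset": [-0.003, 0.002, 0.108], "angular": [0, 0, 0]}
    - {"gripper": 0, "offset": [-0.003, 0.002, 0.118], "angular": [0, 0, 0]}
    - {"gripper": 0, "offset": [-0.003, 0.002, 0.118], "angular": [0, 0, 0]}

```text
t: 8.9
eef_pos: [0.5322, -0.0325, 0.0999]
tool_rot: [-0.001, 0.001, 1.0, -0.0]
contact_force: [-0.4, -0.0, 0.1]
gripper_width: 1.001
grasp_force: 0.0
```

Emit:
drive_tool:
  deltas:
    - {"gripper": 60, "offset": [0, 0, 0], "angular": [0, 0, 0]}
    - {"gripper": 75, "offset": [0, 0, 0], "angular": [0, 0, 0]}
    - {"gripper": 90, "offset": [0, 0, 0], "angular": [0, 0, 0]}
    - {"gripper": 110, "offset": [0, 0, 0], "angular": [0, 0, 0]}
    - {"gripper": 160, "offset": [0, 0, 0], "angular": [0, 0, 0]}

```text
t: 9.4
eef_pos: [0.533, -0.0318, 0.1018]
tool_rot: [0.001, 0.001, 1.0, 0.0]
contact_force: [-1.3, 0.7, 9.4]
gripper_width: 0.597
grasp_force: 40.1
```

Emit:
drive_tool:
  deltas:
    - {"gripper": 180, "offset": [0, 0, 0], "angular": [0, 0, 0]}
    - {"gripper": 180, "offset": [0, 0, 0], "angular": [0, 0, 0]}
    - {"gripper": 180, "offset": [0, 0, 0], "angular": [0, 0, 0]}

```text
t: 9.7
eef_pos: [0.533, -0.0318, 0.1018]
tool_rot: [0.001, 0.001, 1.0, 0.0]
contact_force: [-2.0, -0.1, 9.8]
gripper_width: 0.594
grasp_force: 40.1
```

```bash
python3 d.py .622 .268 .2
```

```text
t 9.7 p [ 0.533  -0.0318  0.1018] off [-0.0888  0.3    -0.0979] ang [ 0.001  0.003 -0.002] w 0.594 g 40.1 F [-2.  -0.1  9.8] q [-0.23  0.54  0.22  2.05 -0.22  0.57  1.71]
```

Emit:
drive_tool:
  deltas:
    - {"gripper": 180, "offset": [0, 0, -0.015], "angular": [0, 0, 0]}
    - {"gripper": 180, "offset": [0, 0, -0.04], "angular": [0, 0, 0]}
    - {"gripper": 180, "offset": [0, 0, -0.075], "angular": [0, 0, 0]}
    - {"gripper": 180, "offset": [0, 0, -0.11], "angular": [0, 0, 0]}
    - {"gripper": 180, "offset": [0, 0, -0.14], "angular": [0, 0, 0]}

```text
t: 10.2
eef_pos: [0.5321, -0.0318, 0.2423]
tool_rot: [0.001, 0.0, 1.0, 0.0]
contact_force: [0.3, 0.3, -1.6]
gripper_width: 0.599
grasp_force: 42.5
```

Emit:
drive_tool:
  deltas:
    - {"gripper": 180, "offset": [-0.01, 0.035, 0], "angular": [0, 0, 0]}
    - {"gripper": 180, "offset": [-0.023, 0.08, 0], "angular": [0, 0, 0]}
    - {"gripper": 180, "offset": [-0.036, 0.12, 0], "angular": [0, 0, 0]}
    - {"gripper": 180, "offset": [-0.048, 0.16, 0], "angular": [0, 0, 0]}
    - {"gripper": 180, "offset": [-0.06, 0.2, 0], "angular": [0, 0, 0]}

```text
t: 10.7
eef_pos: [0.5923, 0.17, 0.2406]
tool_rot: [0.0, 0.0, 1.0, 0.0]
contact_force: [0.6, -0.6, -1.6]
gripper_width: 0.596
grasp_force: 42.5
```

Emit:
drive_tool:
  deltas:
    - {"gripper": 180, "offset": [-0.01, 0.035, 0], "angular": [0, 0, 0]}
    - {"gripper": 180, "offset": [-0.021, 0.07, 0], "angular": [0, 0, 0]}
    - {"gripper": 180, "offset": [-0.029, 0.1, 0], "angular": [0, 0, 0]}
    - {"gripper": 180, "offset": [-0.029, 0.1, 0], "angular": [0, 0, 0]}
    - {"gripper": 180, "offset": [-0.029, 0.1, 0], "angular": [0, 0, 0]}

```text
t: 11.2
eef_pos: [0.6208, 0.2689, 0.2399]
tool_rot: [-0.0, -0.001, 1.0, -0.0]
contact_force: [0.0, -0.7, -1.4]
gripper_width: 0.593
grasp_force: 42.5
```

```bash
python3 d.py .622 .268 .1
python3 - <<'E'
from h import *
import pickle
m=optics.camera_model("wrist");im=optics.read_camera("wrist");cv2.imwrite("pics/w5.png",im)
pickle.dump(m,open("w5.pkl","wb"))
E
```

```text
t 11.2 p [0.6208 0.2689 0.2399] off [-0.0013 -0.0009  0.1399] ang [-0.001 -0.001  0.002] w 0.593 g 42.5 F [ 0.  -0.7 -1.4] q [-0.66  0.55  0.23  1.62 -0.14  0.99  1.19]
```

View pics/w5.png

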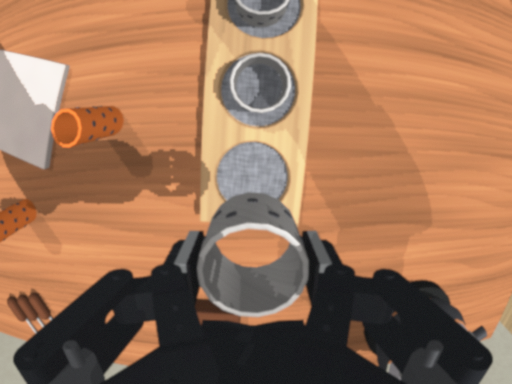

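The wide flask is held upright above the empty well, which spans columns 215–290 with its centre near (253,178). Lower it.

Emit:
drive_tool:
  deltas:
    - {"gripper": 180, "offset": [-0.001, 0, 0.035], "angular": [0, 0, 0]}
    - {"gripper": 180, "offset": [-0.001, 0, 0.075], "angular": [0, 0, 0]}
    - {"gripper": 180, "offset": [-0.001, 0, 0.11], "angular": [0, 0, 0]}
    - {"gripper": 180, "offset": [-0.001, 0, 0.128], "angular": [0, 0, 0]}
    - {"gripper": 180, "offset": [-0.001, 0, 0.134], "angular": [0, 0, 0]}

```text
t: 11.75
eef_pos: [0.6215, 0.2665, 0.1044]
tool_rot: [-0.001, 0.001, 1.0, -0.001]
contact_force: [0.4, -0.2, -2.3]
gripper_width: 0.595
grasp_force: 42.4
```

Emit:
drive_tool:
  deltas:
    - {"gripper": 180, "offset": [0, 0, 0.002], "angular": [0, 0, 0]}
    - {"gripper": 180, "offset": [0, 0, 0.003], "angular": [0, 0, 0]}
    - {"gripper": 180, "offset": [0, 0, 0.004], "angular": [0, 0, 0]}
    - {"gripper": 180, "offset": [0, 0, 0.004], "angular": [0, 0, 0]}

```text
t: 12.15
eef_pos: [0.6229, 0.2685, 0.1034]
tool_rot: [0.001, 0.0, 1.0, 0.0]
contact_force: [-1.3, -0.4, -2.7]
gripper_width: 0.598
grasp_force: 42.5
```

```bash
python3 d.py .622 .268 .0998
```

```text
t 12.15 p [0.6229 0.2685 0.1034] off [ 0.0009 -0.0005  0.0036] ang [ 0.001  0.002 -0.001] w 0.598 g 42.5 F [-1.3 -0.4 -2.7] q [-0.63  0.71  0.19  1.69 -0.18  0.75  1.22]
```

Emit:
drive_tool:
  deltas:
    - {"gripper": 180, "offset": [0, 0, 0.001], "angular": [0, 0, 0]}
    - {"gripper": 180, "offset": [0, 0, 0.002], "angular": [0, 0, 0]}
    - {"gripper": 180, "offset": [0, 0, 0.003], "angular": [0, 0, 0]}
    - {"gripper": 180, "offset": [0, 0, 0.004], "angular": [0, 0, 0]}
    - {"gripper": 180, "offset": [0, 0, 0.004], "angular": [0, 0, 0]}

```text
t: 12.65
eef_pos: [0.6225, 0.2684, 0.0999]
tool_rot: [-0.0, 0.0, 1.0, 0.0]
contact_force: [-4.3, -2.6, 11.3]
gripper_width: 0.594
grasp_force: 43.6
```

Emit:
drive_tool:
  deltas:
    - {"gripper": 180, "offset": [0, 0, 0], "angular": [0, 0, 0]}
    - {"gripper": 180, "offset": [0, 0, 0.001], "angular": [0, 0, 0]}
    - {"gripper": 180, "offset": [0, 0, 0.001], "angular": [0, 0, 0]}

```text
t: 12.95
eef_pos: [0.6225, 0.2683, 0.0998]
tool_rot: [-0.0, 0.0, 1.0, 0.0]
contact_force: [-7.6, -2.3, 17.6]
gripper_width: 0.592
grasp_force: 44.2
```

Contact at the expected height. Release and rise.

Emit:
drive_tool:
  deltas:
    - {"gripper": 180, "offset": [0, 0, -0.002], "angular": [0, 0, 0]}
    - {"gripper": 90, "offset": [0, 0, -0.002], "angular": [0, 0, 0]}
    - {"gripper": 50, "offset": [0, 0, -0.002], "angular": [0, 0, 0]}
    - {"gripper": 0, "offset": [0, 0, -0.002], "angular": [0, 0, 0]}
    - {"gripper": 0, "offset": [0, 0, -0.002], "angular": [0, 0, 0]}

```text
t: 13.45
eef_pos: [0.6223, 0.2682, 0.0989]
tool_rot: [-0.0, 0.0, 1.0, -0.0]
contact_force: [-0.2, 0.1, -1.2]
gripper_width: 0.998
grasp_force: 0.0
```

Emit:
drive_tool:
  deltas:
    - {"gripper": 0, "offset": [0, 0, 0], "angular": [0, 0, 0]}
    - {"gripper": 0, "offset": [0, 0, -0.02], "angular": [0, 0, 0]}
    - {"gripper": 0, "offset": [0, 0, -0.06], "angular": [0, 0, 0]}
    - {"gripper": 0, "offset": [0, 0, -0.1], "angular": [0, 0, 0]}
    - {"gripper": 0, "offset": [0, 0, -0.14], "angular": [0, 0, 0]}

```text
t: 13.95
eef_pos: [0.6222, 0.2681, 0.2405]
tool_rot: [-0.0, 0.0, 1.0, -0.0]
contact_force: [1.0, 0.2, -0.3]
gripper_width: 0.999
grasp_force: 0.0
```

Emit:
drive_tool:
  deltas:
    - {"gripper": 0, "offset": [0.05, -0.04, -0.04], "angular": [0, 0, 0]}
    - {"gripper": 0, "offset": [0.08, -0.08, -0.05], "angular": [0, 0, 0]}
    - {"gripper": 0, "offset": [0.1, -0.1, -0.05], "angular": [0, 0, 0]}
    - {"gripper": 0, "offset": [0.1, -0.1, -0.05], "angular": [0, 0, 0]}
    - {"gripper": 0, "offset": [0.1, -0.1, -0.05], "angular": [0, 0, 0]}

```text
t: 14.45
eef_pos: [0.5219, 0.1674, 0.2899]
tool_rot: [0.0, 0.001, 1.0, 0.0]
contact_force: [0.5, 0.3, 0.7]
gripper_width: 0.999
grasp_force: 0.0
```

Run:
```python
from h import *
b=optics.read_camera("side");w=optics.read_camera("wrist")
cv2.imwrite("pics/f.png",np.hstack([b,w])[:, :][::1] if 0 else cv2.resize(np.hstack([b,w]),(800,300),interpolation=cv2.INTER_AREA))
```

```text
(no output)
```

View pics/f.png

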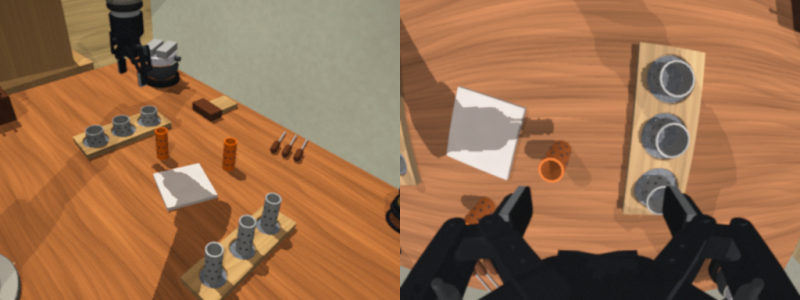

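Both racks are full: the side view shows the narrow flask upright at (271,210) and the wide one at (149,115). The arm is clear of everything.

```bash
python3 -c "
from station import bot
print(bot.hand_in())"
```

```text
the job is handed in; nothing more can be done
None
```

Both flasks are apart and standing free and upright, each in the empty well of its own rack, and the job is handed in after about 14.5 s of robot time; the hand-in returned no verdict.

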